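# Put the mixed-up sockets back on their rails

## Task

The loose short and long sockets have been put on each other's rails. Swap them back, mouth down and fully home over the posts, so that each rail carries only the kind of socket that is clipped on it for good and its sockets grow steadily in size from one end to the other. Stand a socket on the free rubber mat while you need its place, and leave the oil bottle, hex keys and patch tin where they are.

Things in the scene. Friction and masses are not known exactly. Their poses are not given: they have to be found in the camera images.
- short_34: Smaller loose short socket: straight plain steel socket, same width from foot to top, fine groove near the top: 34 mm diameter, 38 mm tall; mouth bore 25 mm wide, 24 mm deep. Origin: centre of its mouth end, which faces down; z up its axis. Starts over a post of the long rail.
- short_46: Larger loose short socket: straight plain steel socket, same width from foot to top, fine groove near the top: 46 mm diameter, 38 mm tall; mouth bore 36 mm wide, 24 mm deep. Origin: centre of its mouth end, which faces down; z up its axis. Starts over a post of the long rail.
- long_34: Smaller loose long socket: plain steel socket, 68 mm tall, a narrow neck on a wider foot: foot 34 mm diameter up to 34 mm, neck 28 mm diameter from 40 mm to the top; mouth bore 25 mm wide, 24 mm deep. Origin: centre of its mouth end, which faces down; z up its axis. Starts over a post of the short rail.
- long_46: Larger loose long socket: plain steel socket, 68 mm tall, a narrow neck on a wider foot: foot 46 mm diameter up to 34 mm, neck 38 mm diameter from 40 mm to the top; mouth bore 36 mm wide, 24 mm deep. Origin: centre of its mouth end, which faces down; z up its axis. Starts over a post of the short rail.
- short_rail: Fixed aluminium rail of the short sockets, 40 x 212 x 8 mm. Origin: centre of underside; y along it, x across. Places at x = 0: y = +78 and -26 mm hold short sockets 28 and 40 mm in diameter, 38 mm tall, clipped on for good; y = +26 (for the 34 mm one) and -78 (46 mm one) are posts, 14 mm diameter, round nose 20 mm above the rail top. A seated rim stands on the rail top, 8 mm up. Grip sockets across the rail.
- long_rail: Fixed aluminium rail of the long sockets, 40 x 212 x 8 mm. Origin: centre of underside; y along it, x across. Places at x = 0: y = +78 and -26 mm hold long sockets 28 and 40 mm in diameter, 68 mm tall, clipped on for good; y = +26 (for the 34 mm one) and -78 (46 mm one) are posts, 14 mm diameter, round nose 20 mm above the rail top. A seated rim stands on the rail top, 8 mm up. Grip sockets across the rail.
- mat: Black rubber bench mat, 120 mm along its x, 100 mm along its y, 3 mm thick, fixed; bare at the start, a free spot where one socket can stand. Origin: centre of its underside.
- lube_bottle: Bystander: green chain-oil bottle standing left of the rails, 42 mm in diameter, 123 mm tall. Origin: centre of its underside.
- hex_key_set: Bystander: red folding hex key set lying at the bench's front edge, 30 x 90 x 22 mm, long along its y. Origin: centre of its underside.
- patch_tin: Bystander: flat red patch-kit tin on the right of the mat, 57 x 92 x 20 mm. Origin: centre of its underside.
Mind the look-alikes: they are no part of the job. What is shaped like the long_46 but red is not meant.

How it is judged:
By the outcome, as a careful person would: the job done as asked, in the order asked, and still so for the second after the job is handed in, with the robot touching nothing.
It also fails if it takes over 131 s, if anything falls off the work surface, if the arm or the gripper's body presses on something with over 40 N, if the wrist force passes 120 N, or if a joint passes its speed limit or range.

## Robot

A 7-joint arm with a two-finger parallel gripper is mounted at the origin on a cart in front of the work surface, level with it; the furniture and walls round the work are solid. World frame = base frame: x ahead of the robot, y to its left, z up, the work surface at z = 0. Lengths are in m, angles in rad, forces in N, time in s.
With the tool pointing down it reaches from about 0.4 to 0.85 m from the base axis. Payload 10.4 kg.
Tool frame: the origin (TCP) lies on the centre line of the jaws, within the pads' length; the fingertips stand 17 mm ahead of it and the grasp point (between the pads) lies 2 mm behind it; z points along the fingers, y is the line along which they close (so a half turn about z gives the same grasp; the last joint's range is limited). The gripper opens to 85 mm and grips with 20 to 120 N. Pads are 22 mm wide; open, the fingers measure 114 mm over their backs; the gripper's body (76 mm by 85 mm) begins 54 mm behind the grasp point. The pads swing forward as they close: fully open they stand 13 mm farther back than shut.
Start: joints at [1.116, 0.332, -0.065, 1.46, 0.022, 1.35, -0.088], TCP at [0.262, -0.568, 0.248] pointing down, gripper open.
Joint ranges: [-2.6, 2.6], [-0.5, 2.12], [-1.47, 1.34], [0.16, 2.42], [-1.27, 4.41], [0.06, 2.06], [-2.6, 2.6]. Speed limits (rad/s): [2.22, 2.22, 2.79, 2.79, 3.14, 3.14, 3.14].

## Interface

Orientations are given as a unit quaternion [x, y, z, w].
In Python, from workcell import sensors, imaging, order, spotter gives the robot as it stands. The module is installed in compiled form; this text tells all that it offers.
- The arm moves only by the shell command python3 -m inch 'ROWS' [FORCE]. ROWS is JSON, a list that holds one entry, the list of rows, each a list of 7 numbers: the shift along the tool's x, y, z in m, then the turn, a rotation vector about the tool's x, y, z in rad, then the closure, from -1 (fully open) to 1 (shut). In form: [[[x, y, z, ax, ay, az, hand], ...]]. A call has 1 to 10 rows; each row is the pose to reach, as a shift and turn from the pose commanded when the call began, along the tool's axes at that moment; what a row does not reach only later rows make up. A row lasts 1/10 s, in which the tool goes at most 50 mm and 8.59 degrees, less where a joint would pass 70% of its speed; a pose out of reach is approached as far as the arm can. A call with a gripper value outside its range is refused whole. The fingers move at their own pace and stop on an object; FORCE is the grip in N (left out, the last holds). Time passes only in rows, so rows that repeat a pose let the fingers close. It gives the time, the measured TCP pose, the force, the opening and the grip force at its end, in the units of the state.
- sensors.get_obs(): the state, without advancing time (a new reading comes with each control period).
- imaging.camera(name): name is "side" or "top"; returns the picture (480x640x3 uint8, blue, green, red); there is no depth.
- imaging.calibration(name): a dict with "mtx" (3x3 intrinsics, pixels), "D" ([k1, k2, p1, p2, k3] as OpenCV has them; the pictures are not rectified), "R" (3x3) and "t" (3): a world point X has camera coordinates R X + t. Camera axes: x right, y down, z forward; pixel columns grow to the right and rows downward; lengths in m; the calibration is good to about 2 mm. A picture is of the moment at which its call begins. calibration takes no time and is no camera call.
- order.hand_in(): hands the job in; it is judged then, once.
Trained networks look in the newest picture that a camera, given by its name, has taken for a name from the list of things; names that differ only in an ending like _2 or _b are one class to them, and where a whole thing is asked for, a point or a joint stands for the part that bears it (a point fixed in the world has none). Each returns a list of dicts, best first, with "conf" (0 to 1); they miss things now and then, are a little off and sometimes report something else, mostly with a low value. They report only what shows in the picture. A call takes as long as a camera call. They do not tell look-alikes from the thing itself.
- spotter.look_for(label, camera): "pixel" ([column, row] in pixels, amid what is visible of it).
The state is a dict: "clock": time; "joint_pos": joint angles; "joint_velocities": joint speeds; "tau": joint torques, N m; "position": TCP position; "ee_rot": TCP orientation; "ft_force": force on the tool from outside, world axes, zero at the start; "torque": the same for the moment, N m; "grip_width": opening from 0.0 (shut) to 1.0 (fully open); "grasp_force": force on a finger pad.
Only numpy, scipy, OpenCV 4.12 (cv2) and the standard library are available. Lean on these libraries where they do the work, as an engineer would, in place of code of your own. Each camera call takes 0.05 s, during which the arm holds its last target. There are 200 camera calls.

## Working session

There is one attempt and no reset: what is moved stays moved. The work goes in short steps, Python scripts to look and compute and a shell command to move; the robot and the scene stay as the last step left them, time stands still between calls to the robot, and variables do not carry over. Pictures are saved under pics/ and viewed, at most 14 in all, crops included, and the job is handed in when it is done.

```bash
mkdir -p pics; python3 - <<'E'
from workcell import sensors, imaging, spotter
import cv2
o=sensors.get_obs(); print({k:o[k] for k in('clock','position','ee_rot','grip_width')})
for c in('side','top'):
    cv2.imwrite(f'pics/{c}0.png',imaging.camera(c))
    k=imaging.calibration(c); print(c,k)
    for n in('short_34','short_46','long_34','long_46','short_rail','long_rail','mat','lube_bottle','hex_key_set','patch_tin'):
        print(n,[( [round(float(v)) for v in d['pixel']],round(d['conf'],2)) for d in spotter.look_for(n,c)])
E
```

```text
{'clock': 0.0, 'position': array([ 0.26141238, -0.56732801,  0.24752672]), 'ee_rot': array([ 9.76781827e-01,  2.14235332e-01, -1.72135556e-04, -6.75326124e-04]), 'grip_width': 1.0011030350423937}
side {'mtx': array([[563.20675813,   0.        , 322.57385726],
       [  0.        , 563.20675813, 244.38298573],
       [  0.        ,   0.        ,   1.        ]]), 'D': array([0.02907192, 0.        , 0.        , 0.        , 0.        ]), 'R': array([[-0.96143655, -0.27419676, -0.02135201],
       [-0.15580494,  0.60699416, -0.77928359],
       [ 0.22663758, -0.74590497, -0.62630758]]), 't': array([0.48646519, 0.11634729, 1.10367297])}
short_34 [([339, 265], 0.71), ([291, 249], 0.64)]
short_46 [([339, 265], 0.71), ([291, 249], 0.64)]
long_34 [([298, 317], 0.92), ([232, 345], 0.67), ([250, 304], 0.66)]
long_46 [([298, 317], 0.92), ([232, 345], 0.67), ([250, 304], 0.66)]
short_rail [([289, 326], 0.8)]
long_rail [([309, 259], 0.68)]
mat [([372, 216], 0.62)]
lube_bottle []
hex_key_set [([372, 313], 0.73)]
patch_tin [([396, 182], 0.9)]
top {'mtx': array([[623.4839414 ,   0.        , 321.246534
[... 238 characters left out ...]
     [-0.99872284,  0.01876595, -0.04690978],
       [ 0.04680285, -0.00609769, -0.99888553]]), 't': array([0.03594903, 0.47395553, 1.47002515])}
short_34 [([324, 204], 0.79), ([321, 250], 0.66)]
short_46 [([324, 204], 0.79), ([321, 250], 0.66)]
long_34 [([247, 237], 0.7), ([204, 202], 0.7), ([248, 196], 0.6), ([406, 257], 0.54), ([320, 220], 0.17)]
long_46 [([247, 237], 0.7), ([204, 202], 0.7), ([248, 196], 0.6), ([406, 257], 0.54), ([320, 220], 0.17)]
short_rail [([250, 231], 0.66)]
long_rail [([319, 220], 0.65)]
mat [([410, 255], 0.93)]
lube_bottle [([160, 218], 0.83), ([321, 251], 0.3)]
hex_key_set [([277, 293], 0.94), ([247, 234], 0.57), ([321, 204], 0.2)]
patch_tin [([474, 270], 0.64)]
```

View pics/side0.png

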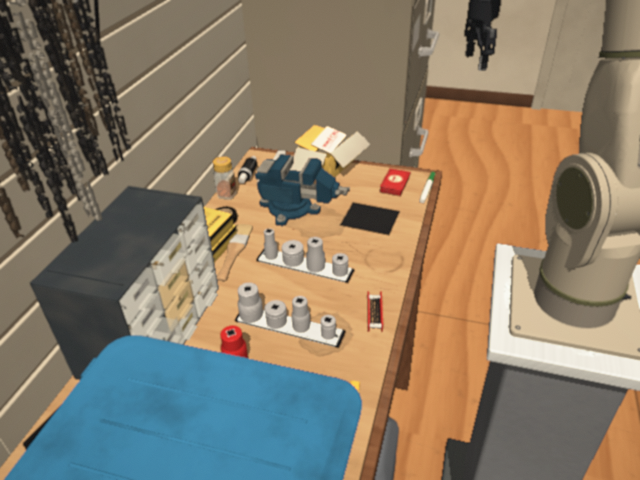

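View pics/top0.png

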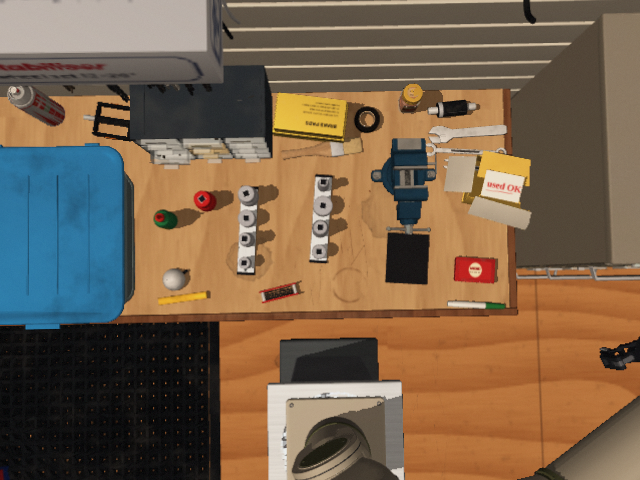

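```bash
python3 - <<'E'
import cv2
a=cv2.imread('pics/top0.png')[165:305,190:380]; cv2.imwrite('pics/tz.png',cv2.resize(a,None,fx=4,fy=4,interpolation=cv2.INTER_CUBIC))
a=cv2.imread('pics/side0.png')[220:360,220:390]; cv2.imwrite('pics/sz.png',cv2.resize(a,None,fx=4,fy=4,interpolation=cv2.INTER_CUBIC))
E
```

```text
(no output)
```

View pics/tz.png

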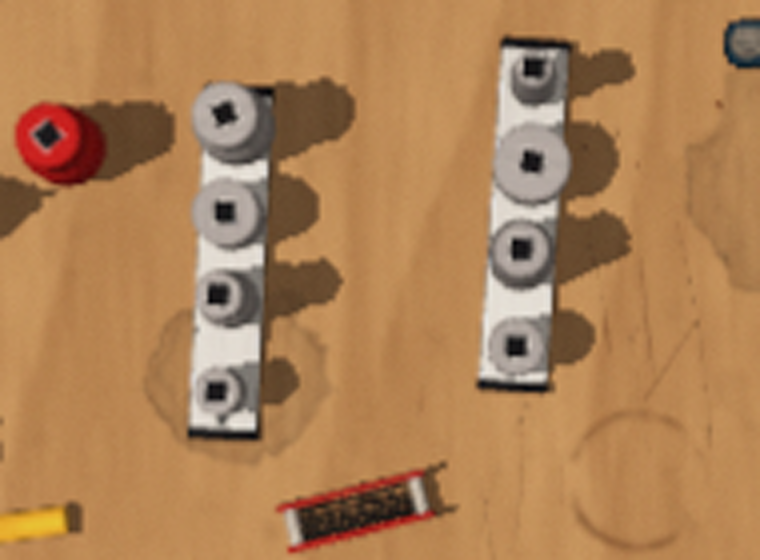

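View pics/sz.png

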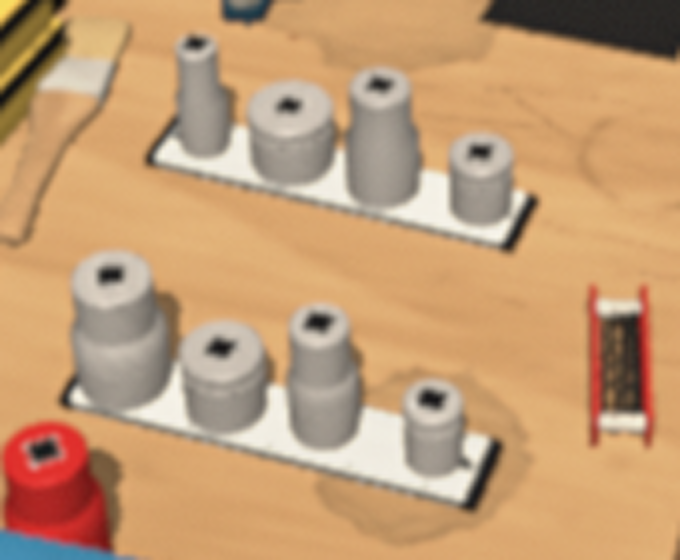

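```bash
cat > h.py <<'E'
import numpy as np, cv2
from workcell import imaging
def ray(c,px):
    k=imaging.calibration(c); u=cv2.undistortPoints(np.array([[px]],float),k['mtx'],k['D'])[0,0]
    return -k['R'].T@k['t'], k['R'].T@np.array([u[0],u[1],1])
def at(c,px,z):
    o,d=ray(c,px); return (o+d*(z-o[2])/d[2])[:2]
def dark(img,px,r=4):
    g=cv2.cvtColor(img,cv2.COLOR_BGR2GRAY).astype(float); x,y=map(round,px)
    w=np.clip(90-g[y-r:y+r+1,x-r:x+r+1],0,None); yy,xx=np.mgrid[y-r:y+r+1,x-r:x+r+1]
    return [(w*xx).sum()/w.sum(),(w*yy).sum()/w.sum()] if w.sum()>0 else list(px)
E
python3 - <<'E'
from h import *
T={'S-78':(225,113,111,274,76),'S-26':(225,211,221,348,46),'S26':(218,294,320,322,76),'S78':(215,391,432,399,46),
'L78':(534,67,196,43,76),'L26':(532,161,290,106,46),'L-26':(521,249,380,84,76),'L-78':(515,346,480,152,46)}
t=cv2.imread('pics/top0.png'); s=cv2.imread('pics/side0.png')
P={}
for n,(a,b,c,d,h) in T.items():
    p=dark(t,(190+a/4,165+b/4)); q=dark(s,(220+c/4,220+d/4))
    A=at('top',p,h/1e3); B=at('side',q,h/1e3); P[n]=(A+B)/2
    print(n,np.round(p,1),A.round(4),B.round(4))
for r in 'SL':
    ks=[k for k in P if k[0]==r]; Y=np.array([int(k[1:])/1e3 for k in ks]); M=np.array([P[k] for k in ks])
    d=(Y@M-Y.sum()*M.mean(0))/(Y@Y); d/=np.linalg.norm(d); c=M.mean(0)-d*Y.mean()
    print(r,c.round(4),d.round(3),np.degrees(np.arctan2(d[1],d[0])))
    for k,y in zip(ks,Y): print(k,(c+d*y).round(4),(P[k]-c-d*y).round(4))
for c in('top','side'): print('mat',[at('top',(410,258),.003).round(3),at('side',(371,218),.003).round(3)]);break
E
```

```text
S-78 [245.6 193. ] [0.5907 0.1975] [0.595  0.1929]
S-26 [245.6 217.5] [0.5374 0.2016] [0.5416 0.1971]
S26 [243.9 238.3] [0.4875 0.2027] [0.4919 0.1981]
S78 [243.6 262.5] [0.4332 0.2077] [0.4378 0.2036]
L78 [323.1 181.7] [0.6134 0.0205] [0.6182 0.0161]
L26 [322.4 205.1] [0.5631 0.0228] [0.5676 0.018 ]
L-26 [319.7 226.8] [0.5104 0.0302] [0.5144 0.0252]
L-78 [318.5 251.3] [0.4558 0.0339] [0.4601 0.0297]
S [0.5144 0.2001] [-0.998  0.062] 176.44714414857606
S-78 [0.5922 0.1953] [ 0.0006 -0.0001]
S-26 [0.5403 0.1985] [-0.0008  0.0008]
S26 [0.4884 0.2018] [ 0.0012 -0.0013]
S78 [0.4365 0.205 ] [-0.0011  0.0006]
L [0.5379 0.0245] [ 0.996 -0.091] -5.195253512817988
L78 [0.6156 0.0175] [0.0003 0.0008]
L26 [0.5638 0.0222] [ 0.0016 -0.0018]
L-26 [0.512  0.0269] [0.0004 0.0008]
L-78 [0.4602 0.0316] [-0.0022  0.0002]
mat [array([ 0.437, -0.184]), array([ 0.438, -0.178])]
```

```bash
cat > plan.py <<'E'
import sys, numpy as np
from scipy.spatial.transform import Rotation as R
from workcell import sensors
o=sensors.get_obs(); q=R.from_quat(o['ee_rot']); p=o['position']
np.set_printoptions(suppress=True,precision=4)
print('t',round(o['clock'],2),'pos',p,'yaw',np.degrees(np.arctan2(*q.as_matrix()[[1,0],0])).round(2),'F',o['ft_force'].round(1),'w',round(o['grip_width'],3),'gf',round(o['grasp_force'],1))
for a in sys.argv[1:]:
    x,y,z,w=map(float,a.split(',')); T=R.from_euler('z',w,degrees=True)*R.from_euler('x',180,degrees=True)
    print(a,'->',q.inv().apply(np.array([x,y,z])-p).round(4),(q.inv()*T).as_rotvec().round(4))
E
python3 plan.py .45,-.18,.25,-3.5 .488,.202,.2,-3.55
```

```text
t 1.1 pos [ 0.2616 -0.5676  0.2483] yaw 24.74 F [ 0.1 -0.6  1. ] w 0.999 gf 0.0
.45,-.18,.25,-3.5 -> [ 0.3333 -0.2732 -0.0017] [ 0.0001 -0.      0.4929]
.488,.202,.2,-3.55 -> [ 0.5277 -0.6043  0.0483] [ 0.0001 -0.      0.4937]
```

```bash
python3 -m inch '[[[0.333,-0.273,0,0,0,0.493,-1],[0.333,-0.273,0,0,0,0.493,-1],[0.333,-0.273,0,0,0,0.493,-1],[0.333,-0.273,0,0,0,0.493,-1],[0.333,-0.273,0,0,0,0.493,-1],[0.333,-0.273,0,0,0,0.493,-1],[0.333,-0.273,0,0,0,0.493,-1],[0.333,-0.273,0,0,0,0.493,-1],[0.333,-0.273,0,0,0,0.493,-1],[0.333,-0.273,0,0,0,0.493,-1]]]' 50; python3 plan.py .488,.202,.16,-3.55
```

```text
clock: 2.1
position: [0.4518, -0.1752, 0.2487]
ee_rot: [1.0, -0.027, 0.001, -0.0]
ft_force: [0.4, -0.0, 0.1]
grip_width: 1.003
grasp_force: 0.0
t 2.1 pos [ 0.4518 -0.1752  0.2487] yaw -3.06 F [ 0.4 -0.   0.1] w 1.003 gf 0.0
.488,.202,.16,-3.55 -> [ 0.0159 -0.3785  0.0891] [-0.0009 -0.0013  0.0086]
```

```bash
python3 -m inch '[[[0.016,-0.3785,0.09,0,0,0.008,-1],[0.016,-0.3785,0.09,0,0,0.008,-1],[0.016,-0.3785,0.09,0,0,0.008,-1],[0.016,-0.3785,0.09,0,0,0.008,-1],[0.016,-0.3785,0.09,0,0,0.008,-1],[0.016,-0.3785,0.09,0,0,0.008,-1],[0.016,-0.3785,0.09,0,0,0.008,-1],[0.016,-0.3785,0.09,0,0,0.008,-1],[0.016,-0.3785,0.09,0,0,0.008,-1],[0.016,-0.3785,0.09,0,0,0.008,-1]]]'; python3 plan.py .488,.202,.069,-3.55; python3 - <<'E'
from h import *
a=imaging.camera('side')[200:360,210:390]; cv2.imwrite('pics/s1.png',cv2.resize(a,None,fx=4,fy=4,interpolation=cv2.INTER_CUBIC))
E
```

```text
clock: 3.1
position: [0.4888, 0.1966, 0.1579]
ee_rot: [0.999, -0.034, -0.0, 0.0]
ft_force: [-0.2, -0.6, -0.6]
grip_width: 0.997
grasp_force: 0.0
t 3.1 pos [0.4888 0.1966 0.1579] yaw -3.89 F [-0.2 -0.6 -0.6] w 0.997 gf 0.0
.488,.202,.069,-3.55 -> [-0.0011 -0.0054  0.0889] [ 0.0002  0.0008 -0.0059]
```

View pics/s1.png

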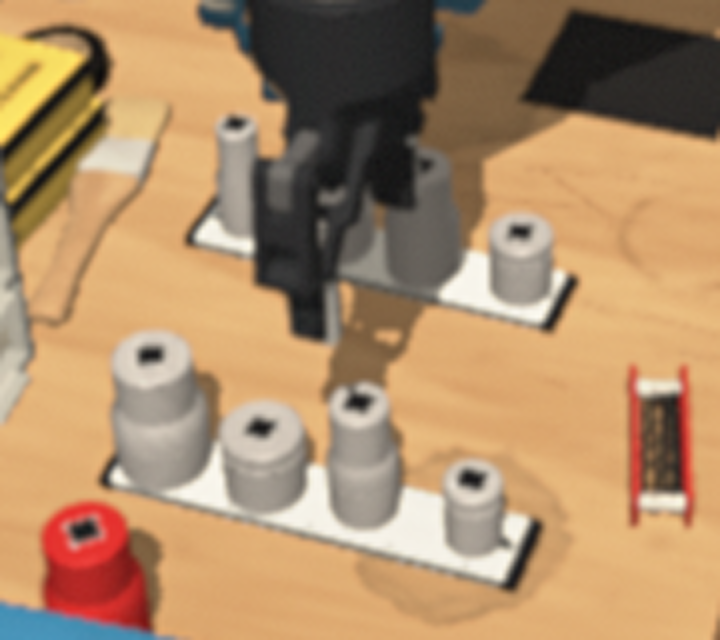

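```bash
python3 - <<'E'
from h import *
k=imaging.calibration('side')
print(at('side',(299.4,267.5),.15))
P=np.array([[.4888,.1966+s*.05,.15] for s in(-1,0,1)])
print(cv2.projectPoints(P,cv2.Rodrigues(k['R'])[0],k['t'],k['mtx'],k['D'])[0][:,0])
E
```

```text
[0.48952326 0.19260954]
[[307.59873008 251.22449111]
 [299.09442057 269.04086403]
 [289.9086351  288.28295053]]
```

```bash
python3 -m inch '[[[0,-0.005,0.04,0,0,-0.006,-1],[0,-0.005,0.07,0,0,-0.006,-1],[0,-0.005,0.089,0,0,-0.006,-1],[0,-0.005,0.089,0,0,-0.006,-1],[0,-0.005,0.089,0,0,-0.006,-0.4],[0,-0.005,0.089,0,0,-0.006,0.3],[0,-0.005,0.089,0,0,-0.006,1],[0,-0.005,0.089,0,0,-0.006,1],[0,-0.005,0.089,0,0,-0.006,1],[0,-0.005,0.089,0,0,-0.006,1]]]' 50; python3 plan.py
```

```text
clock: 4.15
position: [0.49, 0.2014, 0.0703]
ee_rot: [0.999, -0.032, 0.001, 0.0]
ft_force: [-0.7, -1.6, 6.3]
grip_width: 0.304
grasp_force: 48.8
t 4.15 pos [0.49   0.2014 0.0703] yaw -3.64 F [-0.7 -1.6  6.3] w 0.304 gf 48.8
```

```bash
python3 -m inch '[[[0,0,-0.03,0,0,0,1],[0,0,-0.08,0,0,0,1],[0,0,-0.11,0,0,0,1],[0,0,-0.11,0,0,0,1]]]' 50; python3 plan.py .41,-.181,.18,-3.55; python3 - <<'E'
from h import *
a=imaging.camera('side')[200:360,210:390]; cv2.imwrite('pics/s2.png',cv2.resize(a,None,fx=3,fy=3,interpolation=cv2.INTER_CUBIC))
E
```

```text
clock: 4.55
position: [0.4912, 0.2026, 0.1838]
ee_rot: [0.999, -0.032, 0.003, -0.001]
ft_force: [-0.2, 0.9, -2.7]
grip_width: 0.308
grasp_force: 49.9
t 4.55 pos [0.4912 0.2026 0.1838] yaw -3.61 F [-0.2  0.9 -2.7] w 0.308 gf 49.9
.41,-.181,.18,-3.55 -> [-0.0569  0.388   0.0026] [-0.0023 -0.0069 -0.0011]
```

View pics/s2.png

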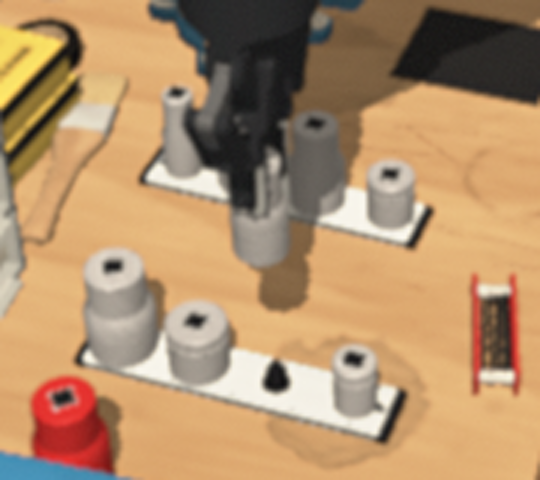

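```bash
python3 -m inch '[[[-0.057,0.388,0,0,0,0,1],[-0.057,0.388,0,0,0,0,1],[-0.057,0.388,0,0,0,0,1],[-0.057,0.388,0,0,0,0,1],[-0.057,0.388,0,0,0,0,1],[-0.057,0.388,0,0,0,0,1],[-0.057,0.388,0,0,0,0,1],[-0.057,0.388,0,0,0,0,1],[-0.057,0.388,0,0,0,0,1],[-0.057,0.388,0,0,0,0,1]]]'; python3 plan.py .41,-.181,.067,-3.55; python3 - <<'E'
from h import *
print(at('side',(302.3,325.2),.018))
t=imaging.camera('top'); cv2.imwrite('pics/t2.png',cv2.resize(t[165:305,190:450],None,fx=3,fy=3,interpolation=cv2.INTER_CUBIC))
E
```

```text
clock: 5.6
position: [0.4068, -0.1826, 0.1779]
ee_rot: [0.999, -0.033, -0.001, -0.001]
ft_force: [0.3, 0.1, -2.2]
grip_width: 0.303
grasp_force: 50.2
t 5.6 pos [ 0.4068 -0.1826  0.1779] yaw -3.75 F [ 0.3  0.1 -2.2] w 0.303 gf 50.2
.41,-.181,.067,-3.55 -> [ 0.0034 -0.0017  0.1109] [-0.001   0.0023 -0.0036]
[0.48656941 0.20443343]
```

View pics/t2.png

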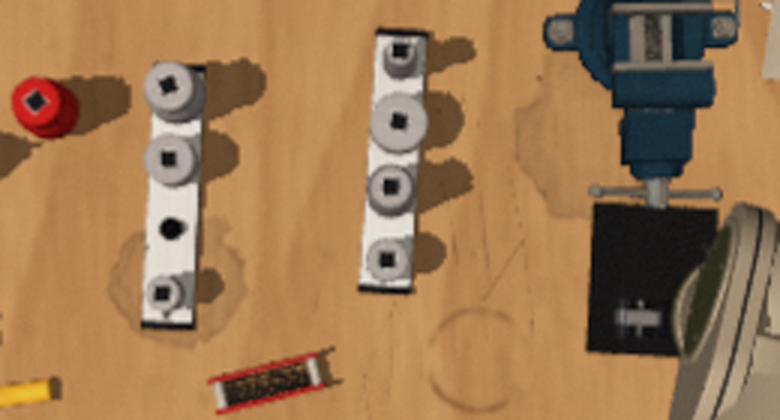

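```bash
python3 -m inch '[[[0.003,-0.002,0.04,0,0,0,1],[0.003,-0.002,0.08,0,0,0,1],[0.003,-0.002,0.1,0,0,0,1],[0.003,-0.002,0.107,0,0,0,1],[0.003,-0.002,0.109,0,0,0,1],[0.003,-0.002,0.111,0,0,0,1],[0.003,-0.002,0.111,0,0,0,1]]]'; python3 - <<'E'
from h import *
print(at('top',(247.3,241),.022))
E
```

```text
clock: 6.35
position: [0.4117, -0.1804, 0.0692]
ee_rot: [1.0, -0.031, 0.001, 0.0]
ft_force: [-0.4, -0.5, -1.5]
grip_width: 0.303
grasp_force: 50.1
[0.48408686 0.20110208]
```

```bash
python3 -m inch '[[[0,0,0.001,0,0,0,1],[0,0,0.002,0,0,0,1],[0,0,0.002,0,0,0,1]]]';python3 -m inch '[[[0,0,0.001,0,0,0,1],[0,0,0.002,0,0,0,1],[0,0,0.002,0,0,0,1]]]'
```

```text
clock: 6.65
position: [0.4111, -0.1805, 0.0665]
ee_rot: [0.999, -0.032, 0.0, 0.0]
ft_force: [-0.3, 0.1, -1.2]
grip_width: 0.307
grasp_force: 50.1
clock: 6.95
position: [0.4116, -0.1807, 0.0652]
ee_rot: [0.999, -0.032, 0.001, 0.0]
ft_force: [-3.0, 0.9, 9.1]
grip_width: 0.306
grasp_force: 51.0
```

```bash
python3 -m inch '[[[0,0,0,0,0,0,-0.5],[0,0,0,0,0,0,-1],[0,0,0,0,0,0,-1],[0,0,-0.04,0,0,0,-1],[0,0,-0.09,0,0,0,-1],[0,0,-0.11,0,0,0,-1],[0,0,-0.11,0,0,0,-1]]]'; python3 plan.py .459,.0318,.15,-5.2
```

```text
clock: 7.65
position: [0.4127, -0.181, 0.1775]
ee_rot: [0.999, -0.032, 0.003, 0.001]
ft_force: [0.3, -0.1, -0.9]
grip_width: 0.999
grasp_force: 0.0
t 7.65 pos [ 0.4127 -0.181   0.1775] yaw -3.63 F [ 0.3 -0.1 -0.9] w 0.999 gf 0.0
.459,.0318,.15,-5.2 -> [ 0.0326 -0.2154  0.0272] [ 0.0024 -0.0054  0.0275]
```

```bash
python3 -m inch '[[[0.033,-0.215,0.027,0,0,0.027,-1],[0.033,-0.215,0.027,0,0,0.027,-1],[0.033,-0.215,0.027,0,0,0.027,-1],[0.033,-0.215,0.027,0,0,0.027,-1],[0.033,-0.215,0.027,0,0,0.027,-1],[0.033,-0.215,0.027,0,0,0.027,-1],[0.033,-0.215,0.027,0,0,0.027,-1],[0.033,-0.215,0.027,0,0,0.027,-1]]]'; python3 plan.py .459,.0318,.032,-5.2; python3 - <<'E'
from h import *
s=imaging.camera('side'); cv2.imwrite('pics/s3.png',cv2.resize(s[180:360,210:410],None,fx=3,fy=3,interpolation=cv2.INTER_CUBIC))
E
```

```text
clock: 8.45
position: [0.4572, 0.0308, 0.1468]
ee_rot: [0.999, -0.046, -0.0, 0.0]
ft_force: [-0.1, -1.3, -0.5]
grip_width: 0.995
grasp_force: 0.0
t 8.45 pos [0.4572 0.0308 0.1468] yaw -5.27 F [-0.1 -1.3 -0.5] w 0.995 gf 0.0
.459,.0318,.032,-5.2 -> [ 0.0018 -0.0013  0.1148] [ 0.0005  0.0007 -0.0013]
```

View pics/s3.png

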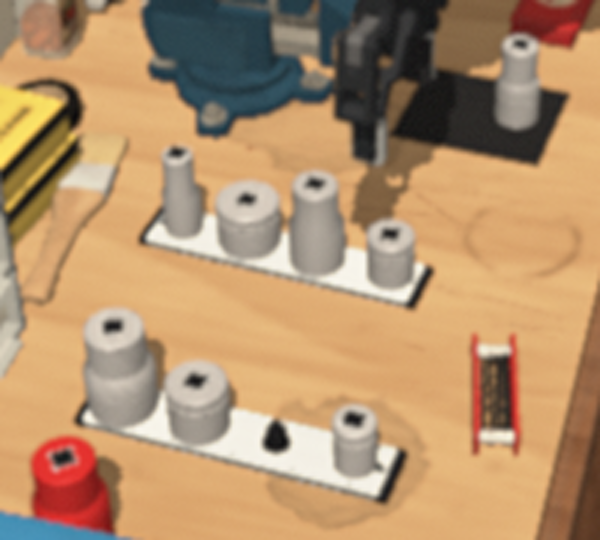

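```bash
python3 -m inch '[[[0.002,-0.001,0.05,0,0,0,-1],[0.002,-0.001,0.09,0,0,0,-1],[0.002,-0.001,0.113,0,0,0,-1],[0.002,-0.001,0.113,0,0,0,-1],[0.002,-0.001,0.113,0,0,0,-0.4],[0.002,-0.001,0.113,0,0,0,0.3],[0.002,-0.001,0.113,0,0,0,1],[0.002,-0.001,0.113,0,0,0,1],[0.002,-0.001,0.113,0,0,0,1],[0.002,-0.001,0.113,0,0,0,1]]]' 50; python3 plan.py
```

```text
clock: 9.5
position: [0.4605, 0.0327, 0.0357]
ee_rot: [0.999, -0.045, 0.001, 0.0]
ft_force: [-1.8, -1.1, 9.5]
grip_width: 0.383
grasp_force: 48.7
t 9.5 pos [0.4605 0.0327 0.0357] yaw -5.18 F [-1.8 -1.1  9.5] w 0.383 gf 48.7
```

```bash
python3 -m inch '[[[0,0,-0.04,0,0,0,1],[0,0,-0.09,0,0,0,1],[0,0,-0.13,0,0,0,1],[0,0,-0.13,0,0,0,1],[0,0,-0.13,0,0,0,1]]]'; python3 plan.py .490,.2034,.14,-3.55
```

```text
clock: 10.0
position: [0.46, 0.0328, 0.1653]
ee_rot: [0.999, -0.045, 0.001, 0.0]
ft_force: [-1.0, -0.4, -2.1]
grip_width: 0.382
grasp_force: 50.3
t 10.0 pos [0.46   0.0328 0.1653] yaw -5.19 F [-1.  -0.4 -2.1] w 0.382 gf 50.3
.490,.2034,.14,-3.55 -> [ 0.0143 -0.1727  0.0252] [ 0.0007 -0.0026 -0.0286]
```

```bash
python3 -m inch '[[[0.0143,-0.1727,0.025,0,0,-0.0286,1],[0.0143,-0.1727,0.025,0,0,-0.0286,1],[0.0143,-0.1727,0.025,0,0,-0.0286,1],[0.0143,-0.1727,0.025,0,0,-0.0286,1],[0.0143,-0.1727,0.025,0,0,-0.0286,1],[0.0143,-0.1727,0.025,0,0,-0.0286,1],[0.0143,-0.1727,0.025,0,0,-0.0286,1]]]'; python3 plan.py .490,.2034,.06,-3.55  .490,.2034,.0357,-3.55
```

```text
clock: 10.7
position: [0.4891, 0.2023, 0.1385]
ee_rot: [1.0, -0.031, -0.001, 0.001]
ft_force: [0.3, 0.5, -0.6]
grip_width: 0.378
grasp_force: 50.4
t 10.7 pos [0.4891 0.2023 0.1385] yaw -3.6 F [ 0.3  0.5 -0.6] w 0.378 gf 50.4
.490,.2034,.06,-3.55 -> [ 0.001  -0.0013  0.0785] [ 0.0012  0.0012 -0.0009]
.490,.2034,.0357,-3.55 -> [ 0.001  -0.0013  0.1028] [ 0.0012  0.0012 -0.0009]
```

```bash
python3 -m inch '[[[0.001,-0.0013,0.04,0,0,0,1],[0.001,-0.0013,0.07,0,0,0,1],[0.001,-0.0013,0.08,0,0,0,1],[0.001,-0.0013,0.084,0,0,0,1],[0.001,-0.0013,0.088,0,0,0,1],[0.001,-0.0013,0.092,0,0,0,1],[0.001,-0.0013,0.094,0,0,0,1],[0.001,-0.0013,0.094,0,0,0,1]]]'
```

```text
clock: 11.5
position: [0.4906, 0.2049, 0.0456]
ee_rot: [1.0, -0.031, 0.0, -0.0]
ft_force: [-0.1, -0.1, -1.2]
grip_width: 0.381
grasp_force: 50.4
```

Over the post without contact. Now seat it.

```bash
python3 -m inch '[[[0,0,0.003,0,0,0,1],[0,0,0.006,0,0,0,1],[0,0,0.008,0,0,0,1],[0,0,0.009,0,0,0,1],[0,0,0.01,0,0,0,1],[0,0,0.0105,0,0,0,1],[0,0,0.0105,0,0,0,1]]]'
```

```text
clock: 12.2
position: [0.4904, 0.2049, 0.0357]
ee_rot: [1.0, -0.031, 0.0, 0.0]
ft_force: [-5.8, -3.0, 12.9]
grip_width: 0.38
grasp_force: 52.0
```

```bash
python3 -m inch '[[[0,0,0,0,0,0,-0.5],[0,0,0,0,0,0,-1],[0,0,0,0,0,0,-1],[0,0,-0.04,0,0,0,-1],[0,0,-0.09,0,0,0,-1],[0,0,-0.12,0,0,0,-1],[0,0,-0.12,0,0,0,-1]]]'; python3 plan.py .593,.196,.15,-3.55; python3 - <<'E'
from h import *
for z in(0,.05,.1,.2): print(z,at('top',(250,158),z),at('top',(166,164),z),at('side',(217,290),z))
print('red',at('top',(202,198),.068))
s=imaging.camera('side'); cv2.imwrite('pics/s4.png',cv2.resize(s[160:400,120:420],None,fx=2.5,fy=2.5,interpolation=cv2.INTER_CUBIC))
E
```

```text
clock: 12.9
position: [0.4926, 0.2061, 0.1592]
ee_rot: [1.0, -0.031, 0.003, -0.001]
ft_force: [-0.2, -0.1, 0.7]
grip_width: 1.0
grasp_force: 0.0
t 12.9 pos [0.4926 0.2061 0.1592] yaw -3.53 F [-0.2 -0.1  0.7] w 1.0 gf 0.0
.593,.196,.15,-3.55 -> [0.1008 0.0039 0.0099] [-0.0024 -0.0069  0.0004]
0 [0.68500712 0.19430099] [0.67385964 0.39563992] [0.69122258 0.13981852]
0.05 [0.67562145 0.18899081] [0.66484794 0.38357536] [0.66247543 0.18690851]
0.1 [0.66623578 0.18368062] [0.65583624 0.3715108 ] [0.63372828 0.2339985 ]
0.2 [0.64746444 0.17306026] [0.63781284 0.34738167] [0.57623398 0.32817848]
red [0.58200562 0.29797779]
```

View pics/s4.png

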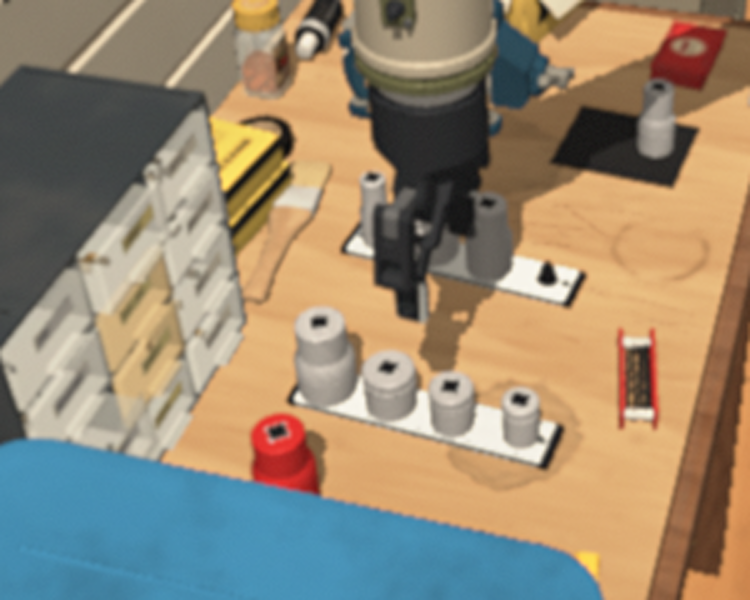

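```bash
python3 -m inch '[[[0.05,0.004,0.005,0,0,0,-1],[0.08,0.004,0.005,0,0,0,-1],[0.098,0.004,0.005,0,0,0,-1],[0.098,0.004,0.005,0,0,0,-1],[0.098,0.004,0.005,0,0,0,-1]]]'; python3 plan.py .590,.196,.072,-3.55; python3 - <<'E'
from h import *
for z in(.1,.15,.2,.25): print(z,at('side',(202,198),z))
s=imaging.camera('top'); cv2.imwrite('pics/t4.png',cv2.resize(s[100:300,120:380],None,fx=3,fy=3,interpolation=cv2.INTER_CUBIC))
E
```

```text
clock: 13.45
position: [0.5871, 0.1949, 0.1482]
ee_rot: [1.0, -0.031, -0.001, 0.0]
ft_force: [-0.5, 0.6, -0.4]
grip_width: 0.999
grasp_force: 0.0
t 13.45 pos [0.5871 0.1949 0.1482] yaw -3.51 F [-0.5  0.6 -0.4] w 0.999 gf 0.0
.590,.196,.072,-3.55 -> [ 0.003  -0.0013  0.0762] [0.0004 0.0025 0.0007]
0.1 [ 0.78808651 -0.02918104]
0.15 [0.74819104 0.03691676]
0.2 [0.70829556 0.10301456]
0.25 [0.66840009 0.16911235]
```

View pics/t4.png

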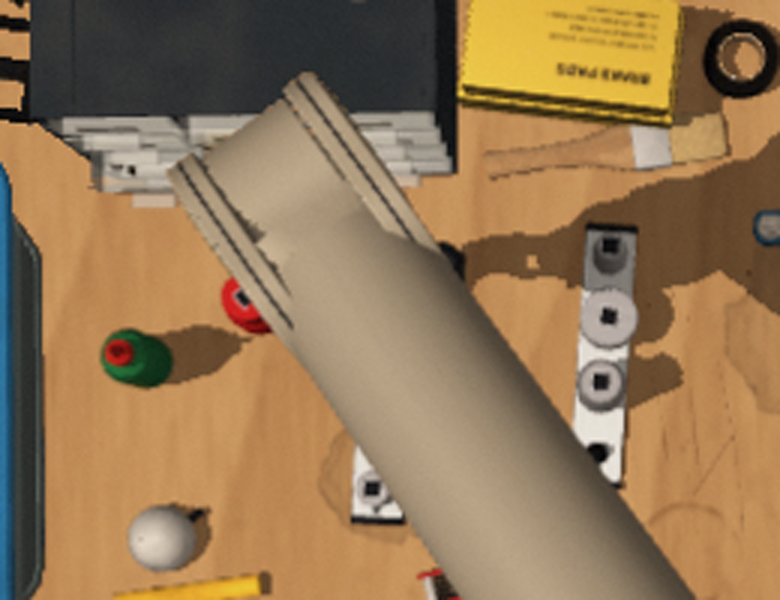

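```bash
python3 - <<'E'
from h import *
for z in(.3,.4,.5): print(z,at('top',(223,125),z),at('top',(178,157),z))
s=imaging.camera('side'); cv2.imwrite('pics/s5.png',s[0:400,50:600])
E
```

```text
0.3 [0.69344718 0.2133514 ] [0.63292184 0.30022691]
0.4 [0.6692363  0.19845431] [0.61379528 0.27803201]
0.5 [0.64502542 0.18355722] [0.59466872 0.25583711]
```

View pics/s5.png

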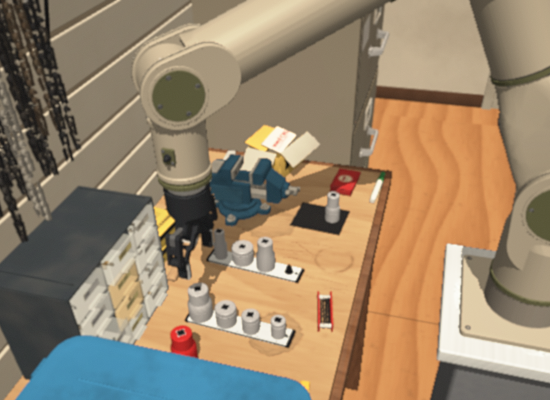

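```bash
python3 -m inch '[[[0.003,-0.001,0.03,0,0,0,-1],[0.003,-0.001,0.055,0,0,0,-1],[0.003,-0.001,0.074,0,0,0,-1],[0.003,-0.001,0.074,0,0,0,-1],[0.003,-0.001,0.074,0,0,0,-0.4],[0.003,-0.001,0.074,0,0,0,0.1],[0.003,-0.001,0.074,0,0,0,1],[0.003,-0.001,0.074,0,0,0,1],[0.003,-0.001,0.074,0,0,0,1],[0.003,-0.001,0.074,0,0,0,1]]]' 60; python3 plan.py
```

```text
clock: 14.55
position: [0.5918, 0.1958, 0.0774]
ee_rot: [1.0, -0.031, 0.001, -0.0]
ft_force: [-2.3, -1.4, 6.4]
grip_width: 0.418
grasp_force: 59.4
t 14.55 pos [0.5918 0.1958 0.0774] yaw -3.54 F [-2.3 -1.4  6.4] w 0.418 gf 59.4
```

```bash
python3 -m inch '[[[0,0,-0.03,0,0,0,1],[0,0,-0.08,0,0,0,1],[0,0,-0.12,0,0,0,1],[0,0,-0.12,0,0,0,1]]]'; python3 plan.py .4595,.0326,.19,-5.2
```

```text
clock: 14.95
position: [0.5933, 0.1972, 0.2024]
ee_rot: [1.0, -0.031, 0.004, -0.002]
ft_force: [0.6, 0.6, -3.1]
grip_width: 0.41
grasp_force: 61.3
t 14.95 pos [0.5933 0.1972 0.2024] yaw -3.53 F [ 0.6  0.6 -3.1] w 0.41 gf 61.3
.4595,.0326,.19,-5.2 -> [-0.1236  0.1725  0.0107] [-0.0034 -0.0088  0.0292]
```

```bash
python3 -m inch '[[[-0.1236,0.1725,0.01,0,0,0.0292,1],[-0.1236,0.1725,0.01,0,0,0.0292,1],[-0.1236,0.1725,0.01,0,0,0.0292,1],[-0.1236,0.1725,0.01,0,0,0.0292,1],[-0.1236,0.1725,0.01,0,0,0.0292,1],[-0.1236,0.1725,0.01,0,0,0.0292,1],[-0.1236,0.1725,0.01,0,0,0.0292,1],[-0.1236,0.1725,0.01,0,0,0.0292,1]]]'; python3 plan.py .4595,.0326,.09,-5.2
```

```text
clock: 15.75
position: [0.4576, 0.0323, 0.1857]
ee_rot: [0.999, -0.045, 0.0, -0.0]
ft_force: [0.5, 0.4, -3.8]
grip_width: 0.411
grasp_force: 61.6
t 15.75 pos [0.4576 0.0323 0.1857] yaw -5.1 F [ 0.5  0.4 -3.8] w 0.411 gf 61.6
.4595,.0326,.09,-5.2 -> [ 0.0019 -0.0004  0.0957] [-0.0007 -0.0002  0.0017]
```

```bash
python3 -m inch '[[[0.0015,0,0.04,0,0,0,1],[0.0015,0,0.07,0,0,0,1],[0.0015,0,0.08,0,0,0,1],[0.0015,0,0.086,0,0,0,1],[0.0015,0,0.091,0,0,0,1],[0.0015,0,0.095,0,0,0,1],[0.0015,0,0.098,0,0,0,1],[0.0015,0,0.098,0,0,0,1]]]'
```

```text
clock: 16.55
position: [0.4587, 0.0309, 0.088]
ee_rot: [0.999, -0.045, 0.0, 0.0]
ft_force: [0.2, -0.8, -2.4]
grip_width: 0.417
grasp_force: 61.6
```

```bash
python3 -m inch '[[[0,-0.001,0.003,0,0,0,1],[0,-0.001,0.006,0,0,0,1],[0,-0.001,0.008,0,0,0,1],[0,-0.001,0.0095,0,0,0,1],[0,-0.001,0.0105,0,0,0,1],[0,-0.001,0.011,0,0,0,1],[0,-0.001,0.011,0,0,0,1]]]'
```

```text
clock: 17.25
position: [0.4591, 0.0318, 0.0774]
ee_rot: [0.999, -0.045, 0.0, 0.0]
ft_force: [-2.3, -1.6, 5.0]
grip_width: 0.415
grasp_force: 62.4
```

```bash
python3 -m inch '[[[0,0,0,0,0,0,-0.5],[0,0,0,0,0,0,-1],[0,0,0,0,0,0,-1],[0,0,-0.04,0,0,0,-1],[0,0,-0.08,0,0,0,-1],[0,0,-0.08,0,0,0,-1]]]'; python3 plan.py .565,.021,.14,-5.2
```

```text
clock: 17.85
position: [0.4614, 0.0325, 0.1616]
ee_rot: [0.999, -0.045, 0.004, 0.0]
ft_force: [0.4, 0.3, 0.0]
grip_width: 1.001
grasp_force: 0.0
t 17.85 pos [0.4614 0.0325 0.1616] yaw -5.19 F [0.4 0.3 0. ] w 1.001 gf 0.0
.565,.021,.14,-5.2 -> [0.104  0.0021 0.0224] [-0.0003 -0.0077  0.0001]
```

```bash
python3 -m inch '[[[0.104,0.002,0.02,0,0,0,-1],[0.104,0.002,0.02,0,0,0,-1],[0.104,0.002,0.02,0,0,0,-1],[0.104,0.002,0.02,0,0,0,-1],[0.104,0.002,0.02,0,0,0,-1]]]'; python3 plan.py .565,.021,.034,-5.2
```

```text
clock: 18.35
position: [0.5613, 0.0211, 0.1367]
ee_rot: [0.999, -0.045, -0.0, -0.0]
ft_force: [-0.3, -0.7, -0.1]
grip_width: 1.001
grasp_force: 0.0
t 18.35 pos [0.5613 0.0211 0.1367] yaw -5.16 F [-0.3 -0.7 -0.1] w 1.001 gf 0.0
.565,.021,.034,-5.2 -> [ 0.0038 -0.0002  0.1027] [-0.0001  0.0006  0.0008]
```

```bash
python3 -m inch '[[[0.003,0,0.04,0,0,0,-1],[0.003,0,0.08,0,0,0,-1],[0.003,0,0.102,0,0,0,-1],[0.003,0,0.102,0,0,0,-1],[0.003,0,0.102,0,0,0,-0.4],[0.003,0,0.102,0,0,0,0.1],[0.003,0,0.102,0,0,0,1],[0.003,0,0.102,0,0,0,1],[0.003,0,0.102,0,0,0,1],[0.003,0,0.102,0,0,0,1]]]'; python3 plan.py
```

```text
clock: 19.35
position: [0.5661, 0.0202, 0.0371]
ee_rot: [0.999, -0.045, 0.001, 0.0]
ft_force: [-3.6, -1.2, 10.7]
grip_width: 0.526
grasp_force: 59.9
t 19.35 pos [0.5661 0.0202 0.0371] yaw -5.21 F [-3.6 -1.2 10.7] w 0.526 gf 59.9
```

```bash
python3 -m inch '[[[0,0,-0.04,0,0,0,1],[0,0,-0.09,0,0,0,1],[0,0,-0.13,0,0,0,1],[0,0,-0.13,0,0,0,1]]]'; python3 plan.py .5925,.1962,.14,-3.55
```

```text
clock: 19.75
position: [0.5681, 0.0209, 0.1717]
ee_rot: [0.999, -0.045, 0.005, 0.0]
ft_force: [0.5, -0.1, -1.8]
grip_width: 0.521
grasp_force: 62.6
t 19.75 pos [0.5681 0.0209 0.1717] yaw -5.2 F [ 0.5 -0.1 -1.8] w 0.521 gf 62.6
.5925,.1962,.14,-3.55 -> [ 0.0081 -0.1767  0.0318] [-0.0002 -0.0104 -0.0288]
```

```bash
python3 -m inch '[[[0.008,-0.177,0.03,0,0,-0.0288,1],[0.008,-0.177,0.03,0,0,-0.0288,1],[0.008,-0.177,0.03,0,0,-0.0288,1],[0.008,-0.177,0.03,0,0,-0.0288,1],[0.008,-0.177,0.03,0,0,-0.0288,1],[0.008,-0.177,0.03,0,0,-0.0288,1],[0.008,-0.177,0.03,0,0,-0.0288,1]]]'; python3 plan.py .5925,.1962,.048,-3.55
```

```text
clock: 20.45
position: [0.5892, 0.1944, 0.1347]
ee_rot: [0.999, -0.032, 0.0, 0.001]
ft_force: [0.8, -0.2, -1.6]
grip_width: 0.52
grasp_force: 62.4
t 20.45 pos [0.5892 0.1944 0.1347] yaw -3.63 F [ 0.8 -0.2 -1.6] w 0.52 gf 62.4
.5925,.1962,.048,-3.55 -> [ 0.0031 -0.002   0.0867] [ 0.001  -0.0001 -0.0015]
```

```bash
python3 -m inch '[[[0.0025,-0.001,0.04,0,0,0,1],[0.0025,-0.001,0.07,0,0,0,1],[0.0025,-0.001,0.078,0,0,0,1],[0.0025,-0.001,0.083,0,0,0,1],[0.0025,-0.001,0.087,0,0,0,1],[0.0025,-0.001,0.089,0,0,0,1],[0.0025,-0.001,0.089,0,0,0,1]]]'
```

```text
clock: 21.15
position: [0.5921, 0.1967, 0.0466]
ee_rot: [1.0, -0.031, 0.001, -0.0]
ft_force: [-1.0, -0.2, -2.5]
grip_width: 0.521
grasp_force: 62.5
```

```bash
python3 -m inch '[[[0,0,0.003,0,0,0,1],[0,0,0.006,0,0,0,1],[0,0,0.008,0,0,0,1],[0,0,0.009,0,0,0,1],[0,0,0.01,0,0,0,1],[0,0,0.01,0,0,0,1]]]'
```

```text
clock: 21.75
position: [0.5915, 0.1967, 0.0371]
ee_rot: [1.0, -0.031, -0.0, 0.0]
ft_force: [-5.8, -3.5, 13.3]
grip_width: 0.523
grasp_force: 64.2
```

```bash
python3 -m inch '[[[0,0,0,0,0,0,-0.5],[0,0,0,0,0,0,-1],[0,0,0,0,0,0,-1],[0,0,-0.05,0,0,0,-1],[0,0,-0.1,0,0,0,-1],[0,0,-0.14,0,0,0,-1],[0,0,-0.14,0,0,0,-1]]]'; python3 plan.py .4116,-.1807,.17,-3.55
```

```text
clock: 22.45
position: [0.5941, 0.1982, 0.1822]
ee_rot: [1.0, -0.031, 0.004, -0.002]
ft_force: [0.2, 0.8, -0.3]
grip_width: 0.995
grasp_force: 0.0
t 22.45 pos [0.5941 0.1982 0.1822] yaw -3.55 F [ 0.2  0.8 -0.3] w 0.995 gf 0.0
.4116,-.1807,.17,-3.55 -> [-0.1588  0.3895  0.0094] [-0.0034 -0.0088 -0.0001]
```

```bash
python3 -m inch '[[[-0.158,0.389,0.01,0,0,0,-1],[-0.158,0.389,0.01,0,0,0,-1],[-0.158,0.389,0.01,0,0,0,-1],[-0.158,0.389,0.01,0,0,0,-1],[-0.158,0.389,0.01,0,0,0,-1],[-0.158,0.389,0.01,0,0,0,-1],[-0.158,0.389,0.01,0,0,0,-1],[-0.158,0.389,0.01,0,0,0,-1],[-0.158,0.389,0.01,0,0,0,-1],[-0.158,0.389,0.01,0,0,0,-1]]]'; python3 -m inch '[[[0,0,0,0,0,0,-1]]]'; python3 plan.py .4116,-.1807,.067,-3.55
```

```text
clock: 23.45
position: [0.408, -0.1849, 0.1653]
ee_rot: [0.999, -0.034, -0.0, 0.0]
ft_force: [-0.6, 1.1, -0.3]
grip_width: 0.999
grasp_force: 0.0
clock: 23.55
position: [0.4099, -0.1816, 0.1656]
ee_rot: [1.0, -0.031, 0.0, -0.0]
ft_force: [0.3, 0.4, 0.1]
grip_width: 0.994
grasp_force: 0.0
t 23.55 pos [ 0.4099 -0.1816  0.1656] yaw -3.58 F [0.3 0.4 0.1] w 0.994 gf 0.0
.4116,-.1807,.067,-3.55 -> [ 0.0017 -0.001   0.0986] [-0.0002 -0.     -0.0006]
```

```bash
python3 -m inch '[[[0.001,0,0.04,0,0,0,-1],[0.001,0,0.075,0,0,0,-1],[0.001,0,0.098,0,0,0,-1],[0.001,0,0.098,0,0,0,-1],[0.001,0,0.098,0,0,0,-0.4],[0.001,0,0.098,0,0,0,0.3],[0.001,0,0.098,0,0,0,1],[0.001,0,0.098,0,0,0,1],[0.001,0,0.098,0,0,0,1],[0.001,0,0.098,0,0,0,1]]]' 50; python3 plan.py
```

```text
clock: 24.55
position: [0.4115, -0.1822, 0.069]
ee_rot: [1.0, -0.031, 0.001, 0.001]
ft_force: [-1.3, 1.6, 8.5]
grip_width: 0.308
grasp_force: 48.9
t 24.55 pos [ 0.4115 -0.1822  0.069 ] yaw -3.56 F [-1.3  1.6  8.5] w 0.308 gf 48.9
```

```bash
python3 -m inch '[[[0,0,-0.04,0,0,0,1],[0,0,-0.09,0,0,0,1],[0,0,-0.13,0,0,0,1],[0,0,-0.13,0,0,0,1],[0,0,-0.13,0,0,0,1]]]'; python3 plan.py .46,.0235,.2,-5.2 .564,.0235,.2,-5.2
```

```text
clock: 25.05
position: [0.4109, -0.1821, 0.1983]
ee_rot: [1.0, -0.031, 0.001, 0.001]
ft_force: [-0.7, 0.2, -2.7]
grip_width: 0.305
grasp_force: 50.3
t 25.05 pos [ 0.4109 -0.1821  0.1983] yaw -3.57 F [-0.7  0.2 -2.7] w 0.305 gf 50.3
.46,.0235,.2,-5.2 -> [ 0.0362 -0.2083 -0.0019] [ 0.0012 -0.0014  0.0284]
.564,.0235,.2,-5.2 -> [ 0.14   -0.2147 -0.0018] [ 0.0012 -0.0014  0.0284]
```

```bash
python3 -m inch '[[[0.018,-0.1,0,0,0,0.0284,1],[0.018,-0.1,0,0,0,0.0284,1],[0.018,-0.1,0,0,0,0.0284,1],[0.14,-0.2147,0,0,0,0.0284,1],[0.14,-0.2147,0,0,0,0.0284,1],[0.14,-0.2147,0,0,0,0.0284,1],[0.14,-0.2147,0,0,0,0.0284,1],[0.14,-0.2147,0,0,0,0.0284,1],[0.14,-0.2147,0,0,0,0.0284,1],[0.14,-0.2147,0,0,0,0.0284,1]]]'; python3 plan.py .564,.0235,.085,-5.2
```

```text
clock: 26.05
position: [0.5629, 0.0227, 0.1969]
ee_rot: [0.999, -0.046, -0.001, 0.0]
ft_force: [-0.5, 0.2, -2.2]
grip_width: 0.303
grasp_force: 50.5
t 26.05 pos [0.5629 0.0227 0.1969] yaw -5.23 F [-0.5  0.2 -2.2] w 0.303 gf 50.5
.564,.0235,.085,-5.2 -> [ 0.0012 -0.001   0.1119] [ 0.0008  0.0016 -0.0006]
```

```bash
python3 -m inch '[[[0.001,-0.001,0.04,0,0,0,1],[0.001,-0.001,0.08,0,0,0,1],[0.001,-0.001,0.095,0,0,0,1],[0.001,-0.001,0.1,0,0,0,1],[0.001,-0.001,0.104,0,0,0,1],[0.001,-0.001,0.108,0,0,0,1],[0.001,-0.001,0.111,0,0,0,1],[0.001,-0.001,0.111,0,0,0,1]]]'
```

```text
clock: 26.85
position: [0.5652, 0.0246, 0.0872]
ee_rot: [0.999, -0.045, 0.0, 0.0]
ft_force: [1.4, 0.6, -2.2]
grip_width: 0.304
grasp_force: 50.5
```

```bash
python3 -m inch '[[[0,0,0.004,0,0,0,1],[0,0,0.007,0,0,0,1],[0,0,0.01,0,0,0,1],[0,0,0.012,0,0,0,1],[0,0,0.0132,0,0,0,1],[0,0,0.0137,0,0,0,1],[0,0,0.0137,0,0,0,1]]]'
```

```text
clock: 27.55
position: [0.5654, 0.0247, 0.0742]
ee_rot: [0.999, -0.045, 0.0, 0.0]
ft_force: [-3.5, -0.4, 8.2]
grip_width: 0.303
grasp_force: 51.7
```

```bash
python3 -m inch '[[[0,0,0,0,0,0,-0.5],[0,0,0,0,0,0,-1],[0,0,0,0,0,0,-1],[0,0,-0.05,0,0,0,-1],[0,0,-0.1,0,0,0,-1],[0,0,-0.14,0,0,0,-1],[-0.13,0.05,-0.16,0,0,0,-1],[-0.13,0.15,-0.16,0,0,0,-1],[-0.13,0.2,-0.16,0,0,0,-1],[-0.13,0.2,-0.16,0,0,0,-1]]]'; python3 -m inch '[[[0,0,0,0,0,0,-1],[0,0,0,0,0,0,-1]]]'; python3 - <<'E'
from h import *
s=imaging.camera('side')[200:360,210:390]; t=imaging.camera('top')[165:305,190:450]
cv2.imwrite('pics/s6.png',cv2.resize(s,None,fx=4,fy=3.7)); cv2.imwrite('pics/t6.png',cv2.resize(t,None,fx=3,fy=3))
E
```

```text
clock: 28.55
position: [0.4398, -0.1183, 0.2306]
ee_rot: [0.999, -0.045, 0.001, 0.0]
ft_force: [1.2, -1.0, -0.0]
grip_width: 0.999
grasp_force: 0.0
clock: 28.75
position: [0.4408, -0.118, 0.2303]
ee_rot: [0.999, -0.047, 0.0, 0.0]
ft_force: [0.5, 1.2, 0.2]
grip_width: 0.999
grasp_force: 0.0
```

View pics/s6.png

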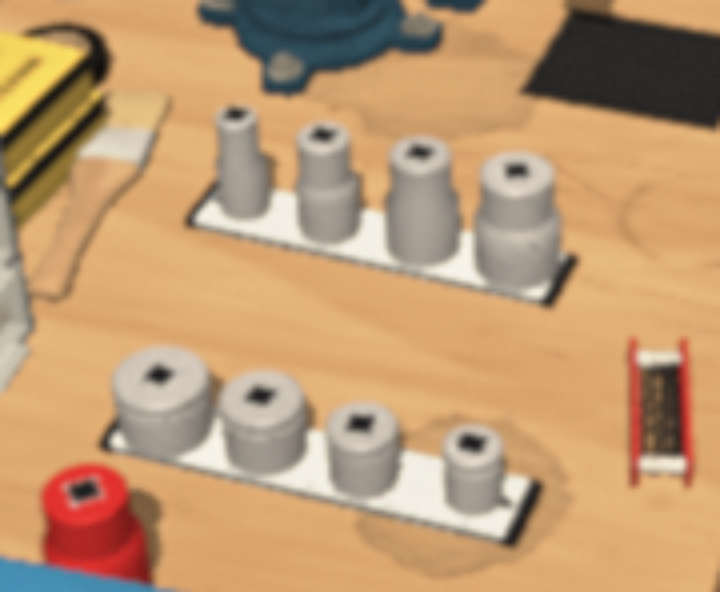

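View pics/t6.png

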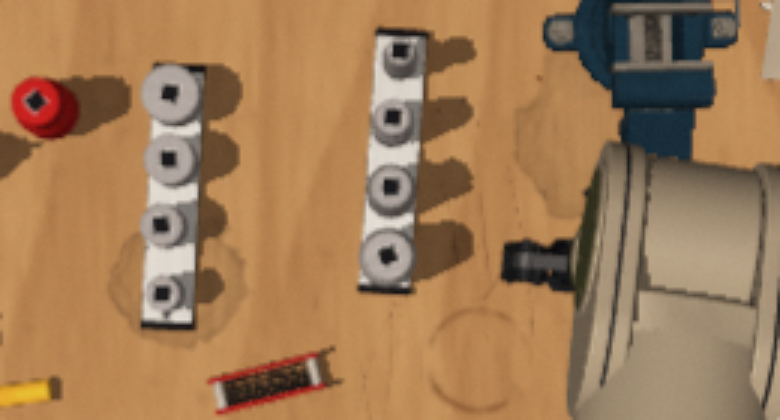

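Both rails now hold only their own kind, growing steadily in size. All the sockets stand upright and seated, and the mat is bare.

```bash
python3 -c "
from workcell import order; print(order.hand_in())"
```

```text
the job is handed in; nothing more can be done
None
```

The swap is done and handed in at about 29 s: all four loose sockets are mouth down and fully home on their own rails in rising size, the mat is bare, and I never touched the bottle, hex keys or tin.

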